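# Hang the cutlery cup and lock its sliding peg one hole further out

### The arm

A 6-joint arm with a two-finger parallel gripper is mounted at the origin on a cart in front of the work surface, level with it; the furniture and walls round the work are solid. World frame = base frame: x ahead of the robot, y to its left, z up, the work surface at z = 0. Lengths are in m, angles in rad, forces in N, time in s.
With the tool pointing down it reaches from about 0.375 to 0.9 m from the base axis. Payload 3.1 kg.
Tool frame: the origin (TCP) lies midway between the tips of the shut fingers; the grasp point (between the pads) lies 19 mm behind it (manip.grasp_offset is the distance from the TCP to the grasp point, in m); z points along the fingers, y is the line along which they close (so a half turn about z gives the same grasp; the last joint's range is limited). The gripper opens to 85 mm and grips with 20 to 120 N. Pads are 22 mm wide; open, the fingers measure 114 mm over their backs; the gripper's body (76 mm by 85 mm) begins 54 mm behind the grasp point. The pads swing forward as they close: fully open they stand 13 mm farther back than shut.
Start: joints at [-1.367, 0.527, 1.433, -0, 1.181, -0.178], TCP at [0.233, -0.58, 0.231] pointing down, gripper open.
Joint ranges: [-3.08, 3.08], [-0.75, 2.2], [0.22, 2.44], [-1.43, 4.57], [0, 2.65], [-2.85, 2.85]. Speed limits (rad/s): [2.79, 2.79, 3.14, 3.14, 3.14, 3.14].

### API

Orientations are given as a unit quaternion [x, y, z, w].
In Python, from station import sensors, cams, order, manip gives the robot as it stands.
- The arm moves only by the tool move_arm, never from a script. Its argument "targets" is a list of rows, each an object of numbers: "dx", "dy", "dz": the shift along the world's x, y, z normalised to -1 to 1, where 1 is 25 mm; "rx", "ry", "rz": the turn, a rotation vector about the world's x, y, z normalised to -1 to 1, where 1 is 30 degrees. A call has exactly 10 rows; each row shifts and turns the commanded pose from where the row before left it; what a row does not reach is not made up. A row lasts 1/8 s, in which the tool goes at most 62.5 mm and 10.7 degrees, less where a joint would pass 70% of its speed; a pose out of reach is approached as far as the arm can. A call with a number of a shift or a turn outside -1 to 1 is refused whole. A call with a gripper value outside its range is refused whole. "claw" is the opening in per cent of the stroke, from 0 (shut) to 100 (fully open), set as the call begins (left out, the last holds). The fingers move at their own pace and stop on an object; "newtons" is the grip in N (left out, the last holds). Time passes only in rows, so rows that do not move let the fingers close, or fill a call up. It gives the time, the measured TCP pose, the force, the opening and the grip force at its end, in the units of the state.
- sensors.sense(): the state, without advancing time (a new reading comes with each control period).
- cams.snapshot(name): name is "side" or "top" or "wrist"; returns the picture (420x560x3 uint8, red, green, blue); there is no depth.
- cams.camera_model(name): a dict with "fx", "fy", "cx", "cy" (pixels), "extrinsics" (4x4, takes a point from world to camera coordinates). Camera axes: x right, y down, z forward; pixel columns grow to the right and rows downward; lengths in m; the calibration is good to about 2 mm. A picture is of the moment at which its call begins: read the wrist's pose just before it. camera_model takes no time and is no camera call; for the wrist camera it gives the pose at the moment of the call.
- order.sign_off(): hands the job in; it is judged then, once.
The state is a dict: "t": time; "q": joint angles; "qd": joint speeds; "tau": joint torques, N m; "tcp_pos": TCP position; "tool_rot": TCP orientation; "force": force on the tool from outside, world axes, zero at the start; "ft_torque": the same for the moment, N m; "finger_gap": opening from 0.0 (shut) to 1.0 (fully open); "gripper_force": force on a finger pad.
Only numpy, scipy, OpenCV 4.12 (cv2) and the standard library are available. Lean on these libraries where they do the work, as an engineer would, in place of code of your own. Each camera call takes 0.05 s, during which the arm holds its last target. There are 200 camera calls.

### The job

Hang the small steel cutlery cup by the eye in its back plate on the peg of the rail stand's sliding carriage and let go of it. Then pull up the black knob of the spring plunger on the carriage, slide the carriage to the right as far as the next hole in the rail, and let the pin drop fully home in that hole with the cup still hanging on the peg. Finish while still holding the knob between the fingers with the pin down in the hole; do not let go, and leave the mug, teaspoon, tape roll and spice jar where they are.

Things in the scene. Friction and masses are not known exactly. Their poses are not given: they have to be found in the camera images.
- rail_stand: Steel stand fixed to the worktop: square rail 24x24 mm, 230 mm long, along its y axis, top 102 mm above the worktop, on two uprights with 90x26x12 mm feet at y = +-100 mm. Origin on the worktop under the rail's middle; +x away from the robot, +y along the rail to the robot's left, z up; yaw within 0.25 rad. Holes in the rail's top at y = +55 (start), +10 and -35 mm.
- carriage (a joint): Slide of the carriage along the rail towards the stand's -y (robot's right), m: about 0 at the start (first hole), 0.045 in the next hole, 0.090 in the last. The pin has 2 mm play either way in a hole. Moving it takes about 2 N. It is an aluminium sleeve 33x54x33 mm with the plunger on top and a flat arm along its front to an upright tab that carries the peg.
- plunger (a joint): Height of the spring plunger, m: 0 with the pin home, 8 mm deep in a hole; 0.008 when the pin's round end rides on the rail between holes; 0.015 at its upper stop. Pulled straight up; the carriage slides freely above 0.008. A spring pushes it down, 3 N when home, 5 N at the top.
- knob: The plunger's black knob; origin at its centre, an upright cylinder 26 mm across and 20 mm high, 140 mm above the worktop with the pin home. Below it a steel collar at most 24 mm across ends at 123 mm; the sleeve's top is at 107 mm. Moves with carriage and plunger; axes as the stand's.
- peg (a point): Mid-point of the peg's axis, 135 mm above the worktop, 115 mm right (-y) of the knob and 35 mm in front of its axis; axes as the stand's. Steel peg 7 mm thick, pointing to the stand's -x, rising 6 mm over its 30 mm, from the tab's face (x = +15 mm) to x = -15 mm plus a round end; a boss 12 mm across, 2 mm thick at its root. Tab 32 mm wide, top 150 mm above the worktop.
- cup: Open steel cutlery cup 44x44 mm, 72 mm high, wall 3 mm, 0.08 to 0.17 kg, standing left or right of the stand. Origin: centre of its underside; z up, +x towards its back plate (36 mm wide in y, x = 22 to 26 mm, rising to z = 100 mm, with the eye). Best gripped by its two y sides near z = 60 mm; its back goes against the tab.
- cup_eye (a point): Centre of the round eye, 17 mm across, in the cup's back plate: at x = 24, y = 0, z = 86 mm of the cup. The eye's axis is the cup's x axis. When hung, this point lies about 5 mm below the peg's axis.
- mug: Bystander: white mug 87 mm across, 113 mm with handle, 90 mm high, on the other side of the stand from the cup; origin at the centre of its underside. Leave it.
- teaspoon: Bystander: steel teaspoon 137 mm long lying at the left end of the worktop; origin at its underside. Leave it.
- tape_roll: Bystander: roll of tape 104 mm across, 25 mm high, lying near the hob; origin at its underside. Leave it.
- spice_jar: Bystander: spice jar 41 mm across, 105 mm high, with a dark cap, standing in the gap between the microwave and the multicooker. Leave it.
Not all that is in view belongs to the job. What is shaped like the cup but blue is not meant.

How it is judged:
By the outcome, as a careful person would: the job done as asked, in the order asked, and still so for the second after the job is handed in, while the arm keeps its last pose, push and grip.
It also fails if it takes over 64 s, if anything falls off the work surface, if the arm or the gripper's body presses on something with over 40 N, if the wrist force passes 120 N, or if a joint passes its speed limit or range.

## Working session

There is one attempt and no reset: what is moved stays moved. The work goes in short steps, Python scripts to look and compute and a tool call to move; the robot and the scene stay as the last step left them, time stands still between calls to the robot, and variables do not carry over. Pictures are saved under pics/ and viewed, at most 10 in all, crops included, and the job is handed in when it is done.

Besides the shell and the picture viewer there is one more tool, called after "Call:" by a JSON object that holds its "api" and its "payload". move_arm: Moves the arm, as the interface text tells. Scaled input: -1 to 1 covers 25 mm each way for a shift and 30 degrees each way for a turn. Its arguments: {"type":"object","properties":{"targets":{"type":"array"},"claw":{"type":"number"},"newtons":{"type":"number"}},"required":["targets"]}

```bash
mkdir -p pics; ls; python3 - <<'E'
from station import sensors, cams, order, manip
import cv2, numpy as np
s=sensors.sense(); print(s['t'],s['tcp_pos'],s['tool_rot'],manip.grasp_offset)
for n in ('side','top'):
    im=cams.snapshot(n); cv2.imwrite(f'pics/{n}0.png',im[:,:,::-1]); m=cams.camera_model(n)
    print(n,m['fx'],m['fy'],m['cx'],m['cy'],np.round(m['extrinsics'],4).tolist())
E
```

```text
pics
0.0 [ 0.23275704 -0.57926448  0.2303356 ] [ 9.81831821e-01  1.89750078e-01  4.81178304e-06 -1.08812317e-03] 0.0187
side 469.3454973802145 469.3454973802145 279.85667472997267 210.98223675265746 [[-0.9444, -0.3283, -0.018, 0.5425], [-0.1696, 0.5334, -0.8287, 0.1962], [0.2817, -0.7796, -0.5594, 1.2589], [0.0, 0.0, 0.0, 1.0]]
top 517.6467882406326 517.6467882406326 272.5685410046576 204.64151039898778 [[0.2968, -0.9549, -0.0105, -0.1487], [-0.7564, -0.2284, -0.6129, 0.4978], [0.5829, 0.1898, -0.7901, 1.3736], [0.0, 0.0, 0.0, 1.0]]
```

View pics/side0.png

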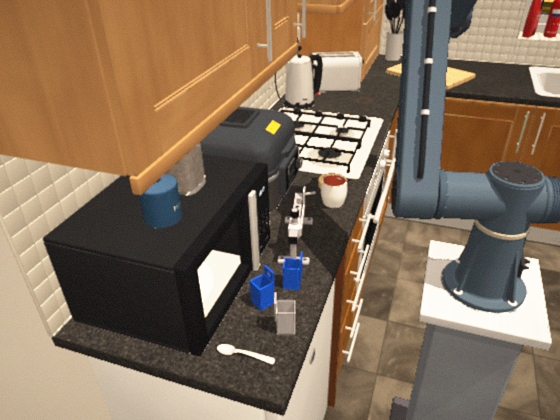

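View pics/top0.png

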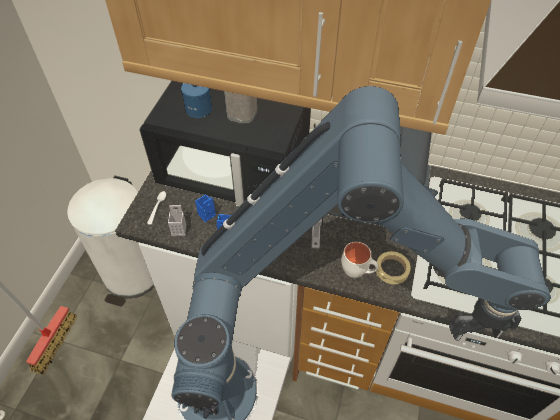

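Candidates in side view: the steel cup at (286,316), blue cup at (262,290), blue cup at (292,273). The steel one is the target (top view: (177,221)). I'll check it in a close crop.

```bash
cat > h.py <<'E'
from station import sensors, cams, order, manip
import cv2, numpy as np
from scipy.spatial.transform import Rotation as R
def ray(m,u,v):
    E=np.array(m['extrinsics']); d=E[:3,:3].T@np.array([(u-m['cx'])/m['fx'],(v-m['cy'])/m['fy'],1]); return -E[:3,:3].T@E[:3,3],d
def onz(m,u,v,z):
    c,d=ray(m,u,v); return c+d*(z-c[2])/d[2]
def tri(a,b):  # a,b: (model,u,v)
    (c1,d1),(c2,d2)=ray(*a),ray(*b)
    k=np.linalg.lstsq(np.c_[d1,-d2],c2-c1,rcond=None)[0]
    p,q=c1+k[0]*d1,c2+k[1]*d2; return (p+q)/2,np.linalg.norm(p-q)
def proj(m,p):
    E=np.array(m['extrinsics']); q=E[:3,:3]@p+E[:3,3]; return m['cx']+m['fx']*q[0]/q[2],m['cy']+m['fy']*q[1]/q[2]
E
python3 - <<'E'
from h import *
im=cv2.imread('pics/side0.png')
cv2.imwrite('pics/sc.png',cv2.resize(im[180:340,235:345],None,fx=3.7,fy=3.7,interpolation=cv2.INTER_CUBIC))
m=cams.camera_model('side')
for n,u,v,z in (('cup',286,331,0),('blue',262,305,0),('blue2',292,287,0),('mug',334,205,0),('stand',293,232,.1)): print(n,onz(m,u,v,z).round(3))
E
```

```text
cup [0.448 0.319 0.   ]
blue [0.534 0.256 0.   ]
blue2 [0.481 0.169 0.   ]
mug [ 0.469 -0.257  0.   ]
stand [0.513 0.06  0.1  ]
```

View pics/sc.png

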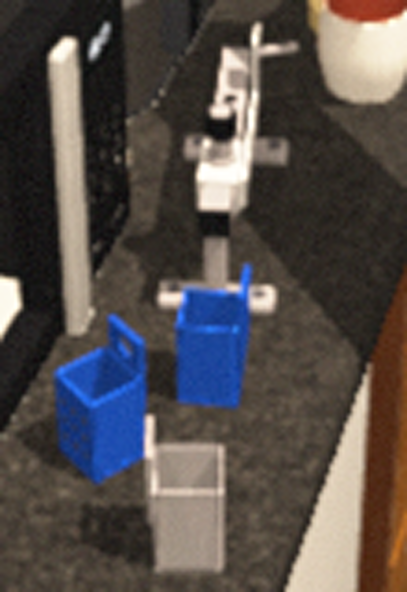

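The crop shows the steel cup at crop (188,510) with its back plate on the left (+x) side. The two blue cups are decoys, the black knob is at (222,122) and the peg at (290,47). Moving in.

Call:
{"api": "move_arm", "payload": {"targets": [{"dx":0.7,"dy":1,"dz":0.3,"rz":-0.073},{"dx":0.7,"dy":1,"dz":0.3,"rz":-0.073},{"dx":0.7,"dy":1,"dz":0.3,"rz":-0.073},{"dx":0.7,"dy":1,"dz":0.3,"rz":-0.073},{"dx":0.7,"dy":1,"dz":0.3,"rz":-0.073},{"dx":0.7,"dy":1,"dz":0.3,"rz":-0.073},{"dx":0.7,"dy":1,"dz":0.3,"rz":-0.073},{"dx":0.7,"dy":1,"dz":0.3,"rz":-0.073},{"dx":0.7,"dy":1,"dz":0.3,"rz":-0.073},{"dx":0.7,"dy":1,"dz":0.3,"rz":-0.073}]}}

```text
schema error: expected keys dx, dy, dz, rx, ry, rz
```

Call:
{"api": "move_arm", "payload": {"targets": [{"dx":0.1,"dy":1},{"dx":0.1,"dy":1},{"dx":0.1,"dy":1},{"dx":0.1,"dy":1},{"dx":0.1,"dy":1},{"dx":0.1,"dy":1},{"dx":0.1,"dy":1},{"dx":0.1,"dy":1},{"dx":0.1,"dy":1},{"dx":0.1,"dy":1}]}}

```text
schema error: expected keys dx, dy, dz, rx, ry, rz
```

```bash
python3 - <<'E'
from h import *
s=sensors.sense(); print(s['t'],s['tcp_pos'],s['tool_rot'])
m=cams.camera_model('wrist');np.save('w1.npy',m,allow_pickle=True)
im=cams.snapshot('wrist'); cv2.imwrite('pics/w1.png',im[:,:,::-1]); print(m)
for n in ('top','side'): cv2.imwrite(f'pics/{n}1.png',cams.snapshot(n)[:,:,::-1])
E
```

```text
0.1 [ 0.23274594 -0.57934306  0.230446  ] [ 9.81835217e-01  1.89733034e-01 -2.35602268e-05 -9.90639134e-04]
{'fx': 305.3597860514276, 'fy': 305.3597860514276, 'cx': 276.67310957485677, 'cy': 210.92509475890287, 'extrinsics': array([[ 0.37195392, -0.9282497 , -0.00166401, -0.62325913],
       [-0.88216075, -0.35404258,  0.31055797, -0.03939686],
       [-0.28886447, -0.11404533, -0.95055299,  0.38055919],
       [ 0.        ,  0.        ,  0.        ,  1.        ]])}
```

View pics/w1.png

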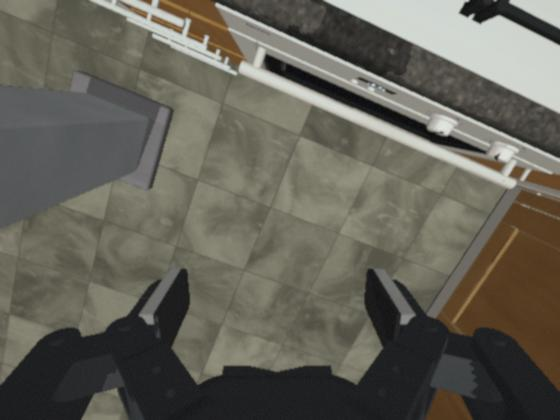

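The picture shows only the floor and oven, because both moves were refused: each row needs all six keys. I'll resend them in full.

Call:
{"api": "move_arm", "payload": {"targets": [{"dx":0.7,"dy":1,"dz":0.3,"rx":0,"ry":0,"rz":-0.073},{"dx":0.7,"dy":1,"dz":0.3,"rx":0,"ry":0,"rz":-0.073},{"dx":0.7,"dy":1,"dz":0.3,"rx":0,"ry":0,"rz":-0.073},{"dx":0.7,"dy":1,"dz":0.3,"rx":0,"ry":0,"rz":-0.073},{"dx":0.7,"dy":1,"dz":0.3,"rx":0,"ry":0,"rz":-0.073},{"dx":0.7,"dy":1,"dz":0.3,"rx":0,"ry":0,"rz":-0.073},{"dx":0.7,"dy":1,"dz":0.3,"rx":0,"ry":0,"rz":-0.073},{"dx":0.7,"dy":1,"dz":0.3,"rx":0,"ry":0,"rz":-0.073},{"dx":0.7,"dy":1,"dz":0.3,"rx":0,"ry":0,"rz":-0.073},{"dx":0.7,"dy":1,"dz":0.3,"rx":0,"ry":0,"rz":-0.073}]}}

```text
t: 1.5
tcp_pos: [0.4083, -0.329, 0.3065]
tool_rot: [1.0, -0.001, -0.0, -0.0]
force: [0.5, 0.8, -0.3]
finger_gap: 0.998
gripper_force: 0.0
```

Call:
{"api": "move_arm", "payload": {"targets": [{"dx":0.1,"dy":1,"dz":0,"rx":0,"ry":0,"rz":0},{"dx":0.1,"dy":1,"dz":0,"rx":0,"ry":0,"rz":0},{"dx":0.1,"dy":1,"dz":0,"rx":0,"ry":0,"rz":0},{"dx":0.1,"dy":1,"dz":0,"rx":0,"ry":0,"rz":0},{"dx":0.1,"dy":1,"dz":0,"rx":0,"ry":0,"rz":0},{"dx":0.1,"dy":1,"dz":0,"rx":0,"ry":0,"rz":0},{"dx":0.1,"dy":1,"dz":0,"rx":0,"ry":0,"rz":0},{"dx":0.1,"dy":1,"dz":0,"rx":0,"ry":0,"rz":0},{"dx":0.1,"dy":1,"dz":0,"rx":0,"ry":0,"rz":0},{"dx":0.1,"dy":1,"dz":0,"rx":0,"ry":0,"rz":0}]}}

```text
t: 2.75
tcp_pos: [0.4318, -0.0789, 0.3059]
tool_rot: [1.0, -0.0, -0.001, -0.0]
force: [0.0, 0.6, 0.5]
finger_gap: 0.997
gripper_force: 0.0
```

```bash
python3 - <<'E'
from h import *
s=sensors.sense(); print(s['t'],s['tcp_pos'],s['tool_rot'])
m=cams.camera_model('wrist');np.save('w1.npy',m,allow_pickle=True)
im=cams.snapshot('wrist'); cv2.imwrite('pics/w1.png',im[:,:,::-1])
for n in ('top','side'): cv2.imwrite(f'pics/{n}1.png',cams.snapshot(n)[:,:,::-1])
E
```

```text
2.75 [ 0.43179408 -0.07886463  0.30586213] [ 9.99999807e-01 -6.90206761e-06 -6.08726498e-04 -1.22267610e-04]
```

View pics/w1.png

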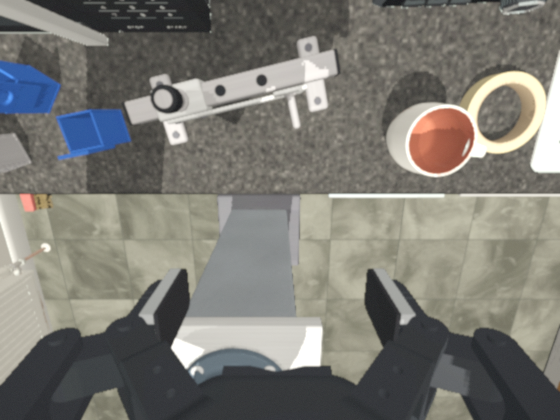

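The stand is in full view: knob at (165,98), rail holes at (220,90) and (262,80), peg from (291,97) to (296,128), mug at (433,138). The steel cup is at the left edge, (10,152).

```bash
python3 - <<'E'
from h import *
m=np.load('w1.npy',allow_pickle=True).item()
im=cv2.imread('pics/w1.png')
g=cv2.cvtColor(im,cv2.COLOR_BGR2GRAY)
def c(u,v,r,t):
    w=(g[v-r:v+r+1,u-r:u+r+1]<t).astype('uint8'); n,l,st,ce=cv2.connectedComponentsWithStats(w)
    k=l[r,r]; print(st[k]); return ce[k]+[u-r,v-r]
h1=c(220,90,8,90);h2=c(262,80,8,90)
H1=onz(m,*h1,.102);H2=onz(m,*h2,.102)
ms=cams.camera_model('side'); K=onz(m,165,98,.150)
print(h1,h2,H1,H2,np.linalg.norm(H1-H2),'knob',K, 'dist',np.linalg.norm((K-H1)[:2]))
d=(H1-H2)/np.linalg.norm(H1-H2); yaw=np.arctan2(-d[0],d[1]); print('yaw',yaw)
X=np.array([np.cos(yaw),np.sin(yaw),0]);Y=np.array([-np.sin(yaw),np.cos(yaw),0])
O=(H1-10e-3*Y+H2+35e-3*Y)/2; O[2]=0; print('O',O)
P=O+Y*(55-115)*1e-3-X*.035+[0,0,.135]; print('peg',P, proj(m,P-X*.015+[0,0,.003]),proj(m,P+X*.015-[0,0,.003]))
Kn=O+Y*.055+[0,0,.15]; print('knob',Kn,proj(m,Kn))
side=[proj(ms,P-X*.015+[0,0,.003]),proj(ms,P+X*.015-[0,0,.003]),proj(ms,Kn)];print(np.round(side,1)-[235,180], 'x3.7',(np.round(side,1)-[235,180])*3.7)
np.savez('st.npz',O=O,yaw=yaw)
E
```

```text
[ 4  4  9  9 67]
[ 3  3  9 10 69]
[219.91044776  90.08955224] [261.15942029  79.86956522] [ 0.53258603 -0.01817125  0.102     ] [ 0.54251343 -0.06190473  0.102     ] 0.044846072239191445 knob [0.52299885 0.02425561 0.15      ] dist 0.04349658822000641
yaw 0.22321490766067045
O [ 0.53478266 -0.02784811  0.        ]
peg [ 0.51393293 -0.09410736  0.135     ] (np.float64(296.4324132416168), np.float64(124.19673707798528)) (np.float64(289.7716489632622), np.float64(92.51478637032662))
knob [0.52260753 0.02578739 0.15      ] (np.float64(163.3788479193263), np.float64(98.45588636822409))
[[78.6 12.6]
 [68.5 13.9]
 [58.5 29.9]] x3.7 [[290.82  46.62]
 [253.45  51.43]
 [216.45 110.63]]
```

Call:
{"api": "move_arm", "payload": {"targets": [{"dx":0,"dy":1,"dz":0,"rx":0,"ry":0,"rz":0},{"dx":0,"dy":1,"dz":0,"rx":0,"ry":0,"rz":0},{"dx":0,"dy":1,"dz":0,"rx":0,"ry":0,"rz":0},{"dx":0,"dy":1,"dz":0,"rx":0,"ry":0,"rz":0},{"dx":0,"dy":1,"dz":0,"rx":0,"ry":0,"rz":0},{"dx":0,"dy":1,"dz":0,"rx":0,"ry":0,"rz":0},{"dx":0,"dy":1,"dz":0,"rx":0,"ry":0,"rz":0},{"dx":0,"dy":1,"dz":0,"rx":0,"ry":0,"rz":0},{"dx":0,"dy":1,"dz":0,"rx":0,"ry":0,"rz":0},{"dx":0,"dy":1,"dz":0,"rx":0,"ry":0,"rz":0}]}}

```text
t: 4.15
tcp_pos: [0.4331, 0.1697, 0.3061]
tool_rot: [1.0, -0.001, -0.0, 0.0]
force: [-0.3, -0.4, 0.1]
finger_gap: 1.004
gripper_force: 0.0
```

Call:
{"api": "move_arm", "payload": {"targets": [{"dx":0,"dy":0.6,"dz":0,"rx":0,"ry":0,"rz":0},{"dx":0,"dy":0.6,"dz":0,"rx":0,"ry":0,"rz":0},{"dx":0,"dy":0.6,"dz":0,"rx":0,"ry":0,"rz":0},{"dx":0,"dy":0.6,"dz":0,"rx":0,"ry":0,"rz":0},{"dx":0,"dy":0.6,"dz":0,"rx":0,"ry":0,"rz":0},{"dx":0,"dy":0.6,"dz":0,"rx":0,"ry":0,"rz":0},{"dx":0,"dy":0.6,"dz":0,"rx":0,"ry":0,"rz":0},{"dx":0,"dy":0.6,"dz":0,"rx":0,"ry":0,"rz":0},{"dx":0,"dy":0.6,"dz":0,"rx":0,"ry":0,"rz":0},{"dx":0,"dy":0,"dz":0,"rx":0,"ry":0,"rz":0}]}}

```text
t: 5.4
tcp_pos: [0.4329, 0.3061, 0.3062]
tool_rot: [1.0, 0.001, 0.0, 0.0]
force: [-0.1, -0.2, 0.8]
finger_gap: 0.999
gripper_force: 0.0
```

```bash
python3 - <<'E'
from h import *
s=sensors.sense(); print(s['t'],s['tcp_pos'],s['tool_rot'])
m=cams.camera_model('wrist');np.save('w2.npy',m,allow_pickle=True)
im=cams.snapshot('wrist'); cv2.imwrite('pics/w2.png',im[:,:,::-1])
cv2.imwrite('pics/w2c.png',cv2.resize(im[0:210,100:380,::-1],None,fx=2.8,fy=2.8,interpolation=cv2.INTER_CUBIC))
E
```

```text
5.4 [0.43286707 0.30607572 0.3062192 ] [9.99999830e-01 5.79743392e-04 5.83989741e-05 4.20057557e-07]
```

View pics/w2c.png

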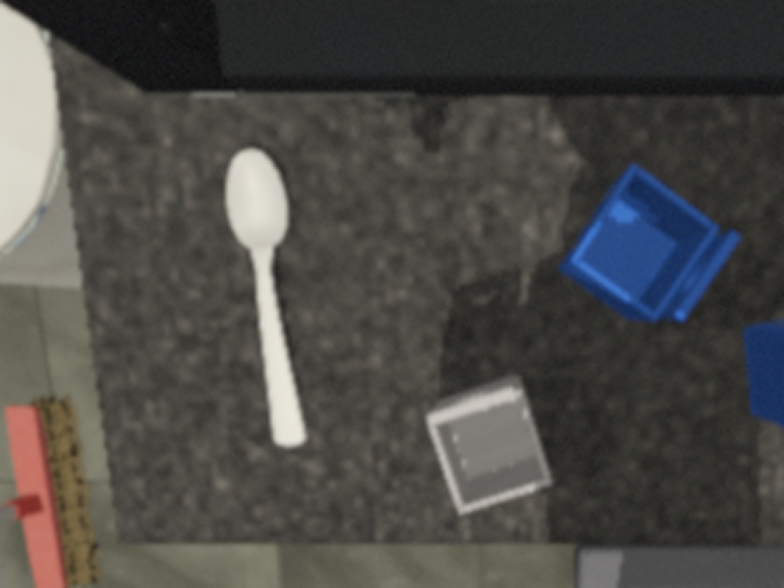

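The crop shows the steel cup with its front rim corners at (463,513) and (550,485), and the back plate up at (475,395). The teaspoon is to its left at (262,290) and the blue cup up at (645,245).

```bash
python3 - <<'E'
from h import *
m=np.load('w2.npy',allow_pickle=True).item()
f=lambda u,v,z:onz(m,u/2.8+100,v/2.8,z)
a=f(463,513,.072);b=f(550,485,.072);c=f(428,417,.072)
d=a-b; print(a,b,c,np.linalg.norm(d),np.linalg.norm(a-c))
e=c-a
y1=np.arctan2(-d[0],d[1]); y2=np.arctan2(e[1],e[0]); print(y1,y2)
yaw=(y1+y2)/2; X=np.array([np.cos(yaw),np.sin(yaw),0]); C=(a+b)/2+X*.022; C[2]=0
print('yaw',yaw,'C',C)
Yv=np.array([-X[1],X[0],0])
for p in ([-22,22,72],[-22,-22,72],[26,18,100],[26,-18,100],[22,22,72],[22,-22,72]):
    q=C+X*p[0]*1e-3+Yv*p[1]*1e-3+[0,0,p[2]*1e-3]; u=proj(m,q); print(p,(u[0]-100)*2.8,u[1]*2.8)
ms=cams.camera_model('side')
for p in ([-22,22,0],[22,22,0],[-22,22,72],[26,18,100]):
    q=C+X*p[0]*1e-3+Yv*p[1]*1e-3+[0,0,p[2]*1e-3]; print(p,(np.array(proj(ms,q))-[235,180])*3.7)
s=sensors.sense(); print(s['tcp_pos'])
E
```

```text
[0.42637706 0.32109321 0.072     ] [0.43914054 0.28218917 0.072     ] [0.46900816 0.3358369  0.072     ] 0.04094423295974993 0.0451086120717748
0.31701150911203313 0.33296726045441327
yaw 0.3249893847832232 C [0.45360719 0.30866576 0.        ]
[-22, 22, 72] 459.91547791916435 514.3955459216578
[-22, -22, 72] 553.165224157624 483.573882704345
[26, 18, 100] 427.1585011239843 416.39864545619616
[26, -18, 100] 512.1570183694224 387.1673717382037
[22, 22, 72] 426.4735292252829 420.67200878001734
[22, -22, 72] 522.6139304647528 387.65671990574043
[-22, 22, 0] [219.28942861 570.61151896]
[22, 22, 0] [151.53593811 570.94198561]
[-22, 22, 72] [219.19206262 492.18886532]
[26, 18, 100] [141.52580503 455.88706641]
[0.4327528  0.30543874 0.30617403]
```

Call:
{"api": "move_arm", "payload": {"targets": [{"dx":0.17,"dy":0.03,"dz":-1,"rx":0,"ry":0,"rz":0.124},{"dx":0.17,"dy":0.03,"dz":-1,"rx":0,"ry":0,"rz":0.124},{"dx":0.17,"dy":0.03,"dz":-1,"rx":0,"ry":0,"rz":0.124},{"dx":0.17,"dy":0.03,"dz":-1,"rx":0,"ry":0,"rz":0.124},{"dx":0.16,"dy":0.02,"dz":-1,"rx":0,"ry":0,"rz":0.124},{"dx":0,"dy":0,"dz":-1,"rx":0,"ry":0,"rz":0},{"dx":0,"dy":0,"dz":-1,"rx":0,"ry":0,"rz":0},{"dx":0,"dy":0,"dz":-1,"rx":0,"ry":0,"rz":0},{"dx":0,"dy":0,"dz":-1,"rx":0,"ry":0,"rz":0},{"dx":0,"dy":0,"dz":-1,"rx":0,"ry":0,"rz":0}]}}

```text
t: 6.7
tcp_pos: [0.4543, 0.3081, 0.0557]
tool_rot: [0.987, 0.161, 0.0, 0.0]
force: [0.6, 1.5, 0.6]
finger_gap: 0.999
gripper_force: 0.0
```

Call:
{"api": "move_arm", "payload": {"targets": [{"dx":0,"dy":0,"dz":-0.3,"rx":0,"ry":0,"rz":0},{"dx":0,"dy":0,"dz":-0.3,"rx":0,"ry":0,"rz":0},{"dx":0,"dy":0,"dz":0,"rx":0,"ry":0,"rz":0},{"dx":0,"dy":0,"dz":0,"rx":0,"ry":0,"rz":0},{"dx":0,"dy":0,"dz":0,"rx":0,"ry":0,"rz":0},{"dx":0,"dy":0,"dz":0,"rx":0,"ry":0,"rz":0},{"dx":0,"dy":0,"dz":0,"rx":0,"ry":0,"rz":0},{"dx":0,"dy":0,"dz":0,"rx":0,"ry":0,"rz":0},{"dx":0,"dy":0,"dz":0,"rx":0,"ry":0,"rz":0},{"dx":0,"dy":0,"dz":0,"rx":0,"ry":0,"rz":0}], "claw": 0, "newtons": 40}}

```text
t: 7.95
tcp_pos: [0.4539, 0.3085, 0.0413]
tool_rot: [0.987, 0.161, -0.0, 0.0]
force: [1.0, 0.0, -1.1]
finger_gap: 0.508
gripper_force: 41.1
```

Call:
{"api": "move_arm", "payload": {"targets": [{"dx":0,"dy":0,"dz":0.9,"rx":0,"ry":0,"rz":0},{"dx":0,"dy":0,"dz":0.9,"rx":0,"ry":0,"rz":0},{"dx":0,"dy":0,"dz":0.9,"rx":0,"ry":0,"rz":0},{"dx":0,"dy":0,"dz":0.9,"rx":0,"ry":0,"rz":0},{"dx":0,"dy":0,"dz":0.9,"rx":0,"ry":0,"rz":0},{"dx":0,"dy":0,"dz":0.9,"rx":0,"ry":0,"rz":0},{"dx":0,"dy":0,"dz":0.9,"rx":0,"ry":0,"rz":0},{"dx":0,"dy":-1,"dz":0,"rx":0,"ry":0,"rz":0},{"dx":0,"dy":-1,"dz":0,"rx":0,"ry":0,"rz":0},{"dx":0,"dy":-1,"dz":0,"rx":0,"ry":0,"rz":0}]}}

```text
t: 9.2
tcp_pos: [0.4535, 0.2328, 0.1989]
tool_rot: [0.987, 0.162, -0.0, 0.0]
force: [0.2, -0.3, -1.4]
finger_gap: 0.508
gripper_force: 41.1
```

Call:
{"api": "move_arm", "payload": {"targets": [{"dx":0,"dy":-1,"dz":0,"rx":0,"ry":0,"rz":0},{"dx":0,"dy":-1,"dz":0,"rx":0,"ry":0,"rz":0},{"dx":0,"dy":-1,"dz":0,"rx":0,"ry":0,"rz":0},{"dx":0,"dy":-1,"dz":0,"rx":0,"ry":0,"rz":0},{"dx":0,"dy":-1,"dz":0,"rx":0,"ry":0,"rz":0},{"dx":0,"dy":-1,"dz":0,"rx":0,"ry":0,"rz":0},{"dx":0,"dy":-1,"dz":0,"rx":0,"ry":0,"rz":0},{"dx":0,"dy":-1,"dz":0,"rx":0,"ry":0,"rz":0},{"dx":0,"dy":-1,"dz":0,"rx":0,"ry":0,"rz":0},{"dx":0,"dy":-1,"dz":0,"rx":0,"ry":0,"rz":0}]}}

```text
t: 10.45
tcp_pos: [0.4536, -0.0172, 0.1988]
tool_rot: [0.987, 0.161, -0.0, -0.0]
force: [0.4, 0.2, -0.5]
finger_gap: 0.507
gripper_force: 41.1
```

Call:
{"api": "move_arm", "payload": {"targets": [{"dx":-0.08,"dy":-0.93,"dz":0,"rx":0,"ry":0,"rz":-0.049},{"dx":-0.08,"dy":-0.93,"dz":0,"rx":0,"ry":0,"rz":-0.049},{"dx":-0.08,"dy":-0.93,"dz":0,"rx":0,"ry":0,"rz":-0.048},{"dx":-0.06,"dy":-0.93,"dz":0,"rx":0,"ry":0,"rz":-0.048},{"dx":0,"dy":0,"dz":-0.7,"rx":0,"ry":0,"rz":0},{"dx":0,"dy":0,"dz":-0.7,"rx":0,"ry":0,"rz":0},{"dx":0,"dy":0,"dz":-0.7,"rx":0,"ry":0,"rz":0},{"dx":0,"dy":0,"dz":-0.7,"rx":0,"ry":0,"rz":0},{"dx":0,"dy":0,"dz":-0.7,"rx":0,"ry":0,"rz":0},{"dx":0,"dy":0,"dz":-0.7,"rx":0,"ry":0,"rz":0}]}}

```text
t: 11.7
tcp_pos: [0.4465, -0.1095, 0.0934]
tool_rot: [0.994, 0.111, 0.0, 0.0]
force: [0.6, -0.5, -1.3]
finger_gap: 0.511
gripper_force: 41.2
```

```bash
python3 - <<'E'
from h import *
s=sensors.sense(); print(s['t'],s['tcp_pos'],s['tool_rot'],s['finger_gap'])
m=cams.camera_model('wrist');np.save('w3.npy',m,allow_pickle=True)
a=cams.snapshot('wrist')[:,:,::-1]; t=cams.snapshot('top')[:,:,::-1]; sd=cams.snapshot('side')[:,:,::-1]
z=lambda i,f:cv2.resize(i,None,fx=f,fy=f,interpolation=cv2.INTER_CUBIC)
cv2.imwrite('pics/w3.png',a);cv2.imwrite('pics/t3.png',t);cv2.imwrite('pics/s3.png',sd)
A=z(a[0:280,100:460],1.1*1.0); A=cv2.resize(A,(400,311)); 
S=z(sd[170:250,260:360],4); T=z(t[190:262,250:350],4)
out=np.zeros((600,800,3),np.uint8); out[:311,:400]=A; out[:320,400:]=S; out[312:600,:400]=T
cv2.imwrite('pics/m3.png',out)
d=np.load('st.npz');O=d['O'];y=float(d['yaw']);X=np.array([np.cos(y),np.sin(y),0]);Y=np.array([-X[1],X[0],0])
P=O-Y*.06-X*.035+[0,0,.135]
TC=s['tcp_pos']; r=R.from_quat(s['tool_rot']).as_matrix(); fx=r[:,0]; print('toolx',fx)
eye=TC+fx*.024+[0,0,.045]; e=eye-P; print('eye-P in stand',e@X,e@Y,e[2])
E
```

```text
11.7 [ 0.44648681 -0.10953285  0.09336864] [9.93811633e-01 1.11078330e-01 1.72962944e-04 1.16579491e-04] 0.5109604462826989
toolx [9.75323150e-01 2.20781913e-01 3.17886262e-04]
eye-P in stand -0.04518752357386757 -0.00012689181400853556 0.0033762644482643878
```

View pics/m3.png

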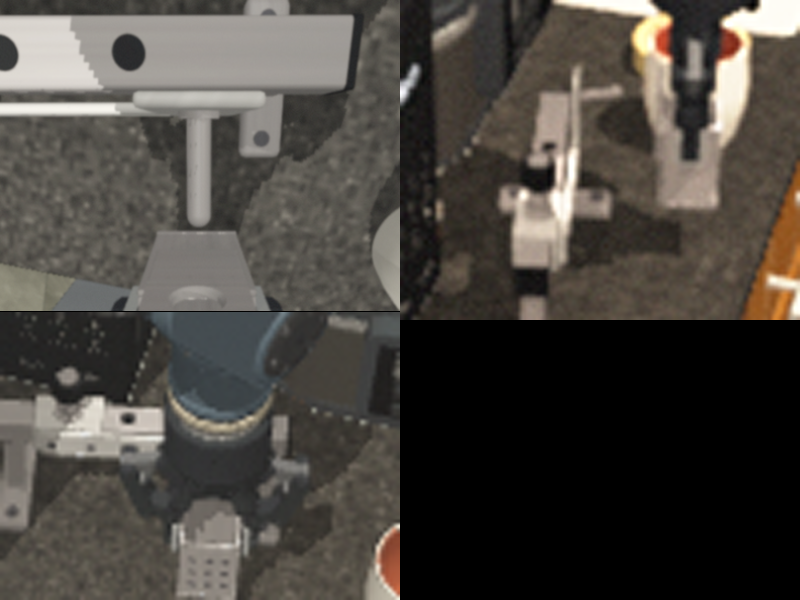

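The wrist view (upper left) shows the peg at column 199, directly ahead of the back plate (157–236, centre 196.5). The cup needs to move about 1 mm right, which I'll fold into the advance.

Call:
{"api": "move_arm", "payload": {"targets": [{"dx":0.195,"dy":0.036,"dz":-0.011,"rx":0,"ry":0,"rz":0},{"dx":0.195,"dy":0.036,"dz":-0.011,"rx":0,"ry":0,"rz":0},{"dx":0.195,"dy":0.036,"dz":-0.011,"rx":0,"ry":0,"rz":0},{"dx":0.195,"dy":0.036,"dz":-0.011,"rx":0,"ry":0,"rz":0},{"dx":0.195,"dy":0.036,"dz":-0.011,"rx":0,"ry":0,"rz":0},{"dx":0.195,"dy":0.044,"dz":-0.04,"rx":0,"ry":0,"rz":0},{"dx":0.195,"dy":0.044,"dz":-0.04,"rx":0,"ry":0,"rz":0},{"dx":0.195,"dy":0.044,"dz":-0.04,"rx":0,"ry":0,"rz":0},{"dx":0.195,"dy":0.044,"dz":-0.04,"rx":0,"ry":0,"rz":0},{"dx":0.195,"dy":0.044,"dz":-0.04,"rx":0,"ry":0,"rz":0}]}}

```text
t: 13.1
tcp_pos: [0.4954, -0.0994, 0.0873]
tool_rot: [0.994, 0.111, -0.0, -0.0]
force: [0.7, -0.2, -1.5]
finger_gap: 0.505
gripper_force: 41.1
```

```bash
python3 - <<'E'
from h import *
s=sensors.sense(); print(s['t'],s['tcp_pos'],s['force'],s['ft_torque'],s['finger_gap'])
a=cams.snapshot('wrist')[:,:,::-1]; sd=cams.snapshot('side')[:,:,::-1]
z=lambda i,f:cv2.resize(i,None,fx=f,fy=f,interpolation=cv2.INTER_CUBIC)
out=np.zeros((400,800,3),np.uint8); out[:,:400]=z(a[130:330,180:380],2); out[:,400:]=z(sd[170:250,270:350],5)
cv2.imwrite('pics/m4.png',out)
E
```

```text
13.1 [ 0.49543414 -0.09938215  0.0873096 ] [ 0.67655925 -0.19149459 -1.542986  ] [ 0.02047741 -0.02705499 -0.0948292 ] 0.5045262479552542
```

View pics/m4.png

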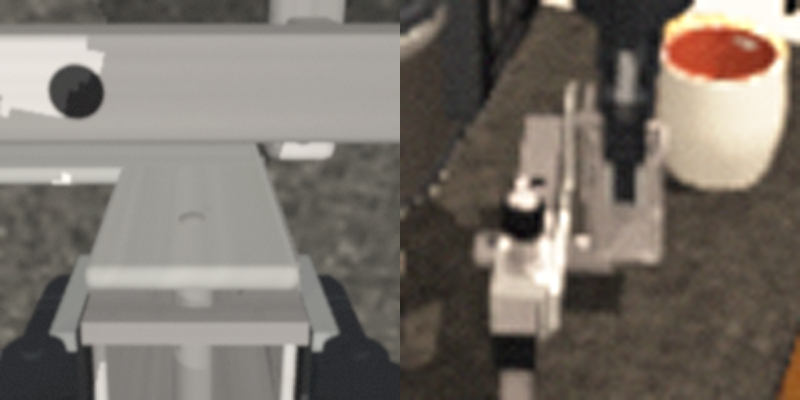

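The wrist view shows the peg passing through the eye: it's visible at column 195 between the tab (270) and the plate (325), and again inside the cup. There's no contact force. I'll advance the last few millimetres and lower.

Call:
{"api": "move_arm", "payload": {"targets": [{"dx":0.1,"dy":0.022,"dz":-0.02,"rx":0,"ry":0,"rz":0},{"dx":0.1,"dy":0.022,"dz":-0.02,"rx":0,"ry":0,"rz":0},{"dx":0,"dy":0,"dz":-0.02,"rx":0,"ry":0,"rz":0},{"dx":0,"dy":0,"dz":-0.02,"rx":0,"ry":0,"rz":0},{"dx":0,"dy":0,"dz":-0.02,"rx":0,"ry":0,"rz":0},{"dx":0,"dy":0,"dz":-0.02,"rx":0,"ry":0,"rz":0},{"dx":0,"dy":0,"dz":-0.02,"rx":0,"ry":0,"rz":0},{"dx":0,"dy":0,"dz":-0.02,"rx":0,"ry":0,"rz":0},{"dx":0,"dy":0,"dz":0,"rx":0,"ry":0,"rz":0},{"dx":0,"dy":0,"dz":0,"rx":0,"ry":0,"rz":0}]}}

```text
t: 14.45
tcp_pos: [0.5001, -0.0983, 0.0834]
tool_rot: [0.994, 0.111, -0.0, -0.0]
force: [0.4, -0.1, -1.1]
finger_gap: 0.505
gripper_force: 41.1
```

Call:
{"api": "move_arm", "payload": {"targets": [{"dx":0,"dy":0,"dz":-0.02,"rx":0,"ry":0,"rz":0},{"dx":0,"dy":0,"dz":-0.01,"rx":0,"ry":0,"rz":0},{"dx":0,"dy":0,"dz":0,"rx":0,"ry":0,"rz":0},{"dx":0,"dy":0,"dz":0,"rx":0,"ry":0,"rz":0},{"dx":0,"dy":0,"dz":0,"rx":0,"ry":0,"rz":0},{"dx":0,"dy":0,"dz":0,"rx":0,"ry":0,"rz":0},{"dx":0,"dy":0,"dz":0,"rx":0,"ry":0,"rz":0},{"dx":0,"dy":0,"dz":0,"rx":0,"ry":0,"rz":0},{"dx":0,"dy":0,"dz":0,"rx":0,"ry":0,"rz":0},{"dx":0,"dy":0,"dz":0,"rx":0,"ry":0,"rz":0}], "claw": 90, "newtons": 40}}

```text
t: 15.7
tcp_pos: [0.5002, -0.0984, 0.0827]
tool_rot: [0.994, 0.111, 0.0, 0.0]
force: [0.1, -0.1, 0.4]
finger_gap: 0.9
gripper_force: 0.0
```

Call:
{"api": "move_arm", "payload": {"targets": [{"dx":0,"dy":0,"dz":0.2,"rx":0,"ry":0,"rz":0},{"dx":0,"dy":0,"dz":0.4,"rx":0,"ry":0,"rz":0},{"dx":0,"dy":0,"dz":0.6,"rx":0,"ry":0,"rz":0},{"dx":0,"dy":0,"dz":0.8,"rx":0,"ry":0,"rz":0},{"dx":0,"dy":0,"dz":0.8,"rx":0,"ry":0,"rz":0},{"dx":0,"dy":0,"dz":0.8,"rx":0,"ry":0,"rz":0},{"dx":0,"dy":0,"dz":0.8,"rx":0,"ry":0,"rz":0},{"dx":0,"dy":0,"dz":0.8,"rx":0,"ry":0,"rz":0},{"dx":0,"dy":0,"dz":0.8,"rx":0,"ry":0,"rz":0},{"dx":0,"dy":0,"dz":0.8,"rx":0,"ry":0,"rz":0}]}}

```text
t: 16.95
tcp_pos: [0.5, -0.0983, 0.2545]
tool_rot: [0.994, 0.111, 0.001, 0.0]
force: [0.3, -0.4, -0.3]
finger_gap: 0.898
gripper_force: 0.0
```

```bash
python3 - <<'E'
from h import *
s=sensors.sense(); print(s['t'],s['tcp_pos'],s['force'],s['finger_gap'])
m=cams.camera_model('wrist'); np.save('w5.npy',m,allow_pickle=True)
a=cams.snapshot('wrist')[:,:,::-1]; sd=cams.snapshot('side')[:,:,::-1]
cv2.imwrite('pics/w5.png',a)
z=lambda i,f:cv2.resize(i,None,fx=f,fy=f,interpolation=cv2.INTER_CUBIC)
out=np.zeros((420,800,3),np.uint8); out[:420,:480]=z(a[0:350,80:480],1.2); out[:400,480:800]=z(sd[170:250,275:339],5)
cv2.imwrite('pics/m5.png',out)
d=np.load('st.npz');O=d['O'];y=float(d['yaw']);X=np.array([np.cos(y),np.sin(y),0]);Y=np.array([-X[1],X[0],0])
K=O+Y*.055+[0,0,.15]; u=proj(m,K); print(K,u,(u[0]-80)*1.2,u[1]*1.2)
E
```

```text
16.95 [ 0.49995894 -0.09827165  0.25453157] [ 0.29605872 -0.4225627  -0.26124187] 0.8981966560662366
[0.52260753 0.02578739 0.15      ] (np.float64(132.48809116742459), np.float64(151.580801666477)) 62.9857094009095 181.89696199977237
```

View pics/m5.png

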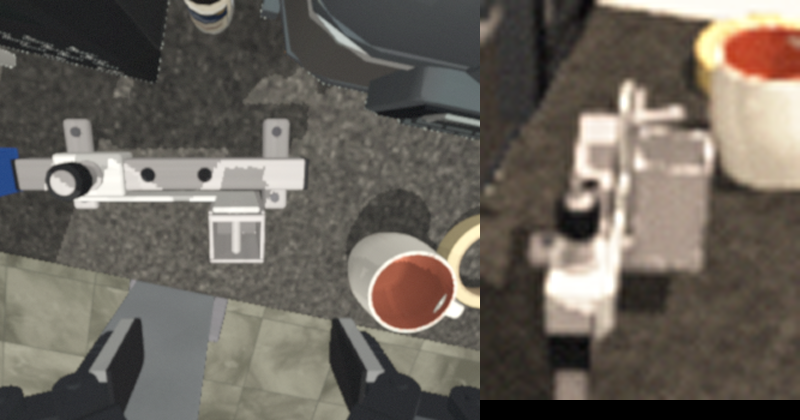

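The cup hangs on the peg: the wrist view shows it at (237,235) with its plate against the tab, and the side view shows it suspended clear of the worktop. The knob is at (65,181). Next is a quick clearance check for the microwave handle.

```bash
python3 - <<'E'
from h import *
m=np.load('w1.npy',allow_pickle=True).item()
for z in (.03,.1,.2): print(onz(m,107,42,z))
E_=np.array(m['extrinsics']); print('cam-TCP',-E_[:3,:3].T@E_[:3,3]-[0.4318,-0.0789,0.3059])
E
```

```text
[0.59163507 0.12882908 0.03      ]
[0.57828944 0.09419956 0.1       ]
[0.55922425 0.04472883 0.2       ]
cam-TCP [0.08009372 0.00081459 0.14235634]
```

```bash
python3 - <<'E'
from h import *
m=np.load('w1.npy',allow_pickle=True).item();m2=np.load('w2.npy',allow_pickle=True).item();ms=cams.camera_model('side');m5=np.load('w5.npy',allow_pickle=True).item()
print('w1 right end',onz(m,210,30,.02)); print('w2 edge',onz(m2,200,33,.02),onz(m2,330,33,.02))
print('handle bottom tri',tri((m,107,42),(ms,256,269)))
print('w5 corner',onz(m5,157/1.2+80,80/1.2,.02))
c,d=ray(ms,268,165); 
for x in(.6,.62,.64): print('side top corner at x',x,c+d*(x-c[0])/d[0])
c,d=ray(ms,190,185)
for x in(.6,.62,.64): print('side top edge at x',x,c+d*(x-c[0])/d[0])
s=sensors.sense();print(s['q'])
E
```

```text
w1 right end [0.60665901 0.00420363 0.02      ]
w2 edge [0.60484215 0.40202803 0.02      ] [0.60493145 0.2407317  0.02      ]
handle bottom tri (array([0.59610152, 0.13954268, 0.00857543]), np.float64(0.000763776668282728))
w5 corner [0.60823655 0.0026688  0.02      ]
side top corner at x 0.6 [0.6        0.00943578 0.27011796]
side top corner at x 0.62 [ 0.62       -0.04169695  0.2404556 ]
side top corner at x 0.64 [ 0.64       -0.09282968  0.21079324]
side top edge at x 0.6 [0.6        0.40813151 0.43454565]
side top edge at x 0.62 [0.62       0.37649978 0.41292578]
side top edge at x 0.64 [0.64       0.34486805 0.3913059 ]
[-4.13571493e-01  3.40737757e-01  1.68927493e+00  3.79884273e-05
  1.10506186e+00  9.34438894e-01]
```

The microwave front is at x≈0.606 (y>0.003, about 0.27 high), so the wrist camera would come too close to it. I'll turn the gripper half round on the way, leaving the camera on the robot's side.

Call:
{"api": "move_arm", "payload": {"targets": [{"dx":0.05,"dy":0.276,"dz":0,"rx":0,"ry":0,"rz":0.3333},{"dx":0.05,"dy":0.276,"dz":0,"rx":0,"ry":0,"rz":0.3333},{"dx":0.05,"dy":0.276,"dz":0,"rx":0,"ry":0,"rz":0.3333},{"dx":0.05,"dy":0.276,"dz":0,"rx":0,"ry":0,"rz":0.3333},{"dx":0.05,"dy":0.276,"dz":0,"rx":0,"ry":0,"rz":0.3333},{"dx":0.05,"dy":0.276,"dz":0,"rx":0,"ry":0,"rz":0.3333},{"dx":0.05,"dy":0.276,"dz":0,"rx":0,"ry":0,"rz":0.3333},{"dx":0.05,"dy":0.276,"dz":0,"rx":0,"ry":0,"rz":0.3333},{"dx":0.05,"dy":0.276,"dz":0,"rx":0,"ry":0,"rz":0.3333},{"dx":0.05,"dy":0.276,"dz":0,"rx":0,"ry":0,"rz":0.3333}], "claw": 55}}

```text
t: 18.3
tcp_pos: [0.5121, -0.029, 0.2523]
tool_rot: [0.551, 0.834, -0.0, -0.0]
force: [-0.8, -0.5, 0.0]
finger_gap: 0.547
gripper_force: 0.0
```

Call:
{"api": "move_arm", "payload": {"targets": [{"dx":0.05,"dy":0.276,"dz":0,"rx":0,"ry":0,"rz":0.3333},{"dx":0.05,"dy":0.276,"dz":0,"rx":0,"ry":0,"rz":0.3333},{"dx":0.05,"dy":0.276,"dz":0,"rx":0,"ry":0,"rz":0.3333},{"dx":0.05,"dy":0.276,"dz":0,"rx":0,"ry":0,"rz":0.3333},{"dx":0.05,"dy":0.276,"dz":0,"rx":0,"ry":0,"rz":0.3333},{"dx":0.05,"dy":0.276,"dz":0,"rx":0,"ry":0,"rz":0.3333},{"dx":0.05,"dy":0.276,"dz":0,"rx":0,"ry":0,"rz":0.3333},{"dx":0.05,"dy":0.276,"dz":0,"rx":0,"ry":0,"rz":0.3333},{"dx":0,"dy":0,"dz":-0.8,"rx":0,"ry":0,"rz":0},{"dx":0,"dy":0,"dz":-0.8,"rx":0,"ry":0,"rz":0}]}}

```text
t: 19.55
tcp_pos: [0.5223, 0.026, 0.2122]
tool_rot: [-0.111, 0.994, -0.0, 0.0]
force: [0.3, 0.1, -0.2]
finger_gap: 0.551
gripper_force: 0.0
```

Call:
{"api": "move_arm", "payload": {"targets": [{"dx":0,"dy":0,"dz":-0.6,"rx":0,"ry":0,"rz":0},{"dx":0,"dy":0,"dz":-0.6,"rx":0,"ry":0,"rz":0},{"dx":0,"dy":0,"dz":-0.4,"rx":0,"ry":0,"rz":0},{"dx":0,"dy":0,"dz":-0.4,"rx":0,"ry":0,"rz":0},{"dx":0,"dy":0,"dz":-0.4,"rx":0,"ry":0,"rz":0},{"dx":0,"dy":0,"dz":-0.4,"rx":0,"ry":0,"rz":0},{"dx":0,"dy":0,"dz":-0.4,"rx":0,"ry":0,"rz":0},{"dx":0,"dy":0,"dz":-0.24,"rx":0,"ry":0,"rz":0},{"dx":0,"dy":0,"dz":-0.2,"rx":0,"ry":0,"rz":0},{"dx":0,"dy":0,"dz":0,"rx":0,"ry":0,"rz":0}]}}

```text
t: 20.8
tcp_pos: [0.5225, 0.0258, 0.1214]
tool_rot: [-0.111, 0.994, 0.0, -0.0]
force: [-0.1, -0.3, -0.8]
finger_gap: 0.548
gripper_force: 0.0
```

Call:
{"api": "move_arm", "payload": {"targets": [{"dx":0,"dy":0,"dz":0,"rx":0,"ry":0,"rz":0},{"dx":0,"dy":0,"dz":0,"rx":0,"ry":0,"rz":0},{"dx":0,"dy":0,"dz":0,"rx":0,"ry":0,"rz":0},{"dx":0,"dy":0,"dz":0,"rx":0,"ry":0,"rz":0},{"dx":0,"dy":0,"dz":0,"rx":0,"ry":0,"rz":0},{"dx":0,"dy":0,"dz":0,"rx":0,"ry":0,"rz":0},{"dx":0,"dy":0,"dz":0,"rx":0,"ry":0,"rz":0},{"dx":0,"dy":0,"dz":0,"rx":0,"ry":0,"rz":0},{"dx":0,"dy":0,"dz":0,"rx":0,"ry":0,"rz":0},{"dx":0,"dy":0,"dz":0,"rx":0,"ry":0,"rz":0}], "claw": 0, "newtons": 40}}

```text
t: 22.05
tcp_pos: [0.5229, 0.0257, 0.1221]
tool_rot: [-0.111, 0.994, -0.0, 0.0]
force: [-0.0, -1.2, 5.6]
finger_gap: 0.287
gripper_force: 39.5
```

Call:
{"api": "move_arm", "payload": {"targets": [{"dx":0,"dy":0,"dz":0.06,"rx":0,"ry":0,"rz":0},{"dx":0,"dy":0,"dz":0.06,"rx":0,"ry":0,"rz":0},{"dx":0,"dy":0,"dz":0.06,"rx":0,"ry":0,"rz":0},{"dx":0,"dy":0,"dz":0.06,"rx":0,"ry":0,"rz":0},{"dx":0,"dy":0,"dz":0.06,"rx":0,"ry":0,"rz":0},{"dx":0,"dy":0,"dz":0.06,"rx":0,"ry":0,"rz":0},{"dx":0,"dy":0,"dz":0.06,"rx":0,"ry":0,"rz":0},{"dx":0,"dy":0,"dz":0.06,"rx":0,"ry":0,"rz":0},{"dx":0,"dy":0,"dz":0,"rx":0,"ry":0,"rz":0},{"dx":0,"dy":0,"dz":0,"rx":0,"ry":0,"rz":0}]}}

```text
t: 23.3
tcp_pos: [0.5227, 0.0258, 0.1337]
tool_rot: [-0.111, 0.994, -0.0, 0.0]
force: [2.8, -1.1, -5.2]
finger_gap: 0.287
gripper_force: 39.5
```

Call:
{"api": "move_arm", "payload": {"targets": [{"dx":0.022,"dy":-0.098,"dz":0,"rx":0,"ry":0,"rz":0},{"dx":0.044,"dy":-0.195,"dz":0,"rx":0,"ry":0,"rz":0},{"dx":0.044,"dy":-0.195,"dz":0,"rx":0,"ry":0,"rz":0},{"dx":0.044,"dy":-0.195,"dz":0,"rx":0,"ry":0,"rz":0},{"dx":0.044,"dy":-0.195,"dz":0,"rx":0,"ry":0,"rz":0},{"dx":0.044,"dy":-0.195,"dz":0,"rx":0,"ry":0,"rz":0},{"dx":0.044,"dy":-0.195,"dz":0,"rx":0,"ry":0,"rz":0},{"dx":0.044,"dy":-0.195,"dz":0,"rx":0,"ry":0,"rz":0},{"dx":0.044,"dy":-0.195,"dz":0,"rx":0,"ry":0,"rz":0},{"dx":0.022,"dy":-0.098,"dz":0,"rx":0,"ry":0,"rz":0}]}}

```text
t: 24.55
tcp_pos: [0.5327, -0.0184, 0.1337]
tool_rot: [-0.111, 0.994, -0.0, 0.0]
force: [3.3, 2.5, -5.7]
finger_gap: 0.291
gripper_force: 39.6
```

Call:
{"api": "move_arm", "payload": {"targets": [{"dx":0,"dy":0,"dz":-0.06,"rx":0,"ry":0,"rz":0},{"dx":0,"dy":0,"dz":-0.06,"rx":0,"ry":0,"rz":0},{"dx":0,"dy":0,"dz":-0.06,"rx":0,"ry":0,"rz":0},{"dx":0,"dy":0,"dz":-0.06,"rx":0,"ry":0,"rz":0},{"dx":0,"dy":0,"dz":-0.06,"rx":0,"ry":0,"rz":0},{"dx":0,"dy":0,"dz":0,"rx":0,"ry":0,"rz":0},{"dx":0,"dy":0,"dz":0,"rx":0,"ry":0,"rz":0},{"dx":0,"dy":0,"dz":0,"rx":0,"ry":0,"rz":0},{"dx":0,"dy":0,"dz":0,"rx":0,"ry":0,"rz":0},{"dx":0,"dy":0,"dz":0,"rx":0,"ry":0,"rz":0}]}}

```text
t: 25.8
tcp_pos: [0.5327, -0.0181, 0.1263]
tool_rot: [-0.111, 0.994, -0.0, 0.0]
force: [4.4, -0.1, -5.3]
finger_gap: 0.289
gripper_force: 39.7
```

Call:
{"api": "move_arm", "payload": {"targets": [{"dx":0,"dy":0,"dz":-0.06,"rx":0,"ry":0,"rz":0},{"dx":0,"dy":0,"dz":-0.06,"rx":0,"ry":0,"rz":0},{"dx":0,"dy":0,"dz":-0.05,"rx":0,"ry":0,"rz":0},{"dx":0,"dy":0,"dz":0,"rx":0,"ry":0,"rz":0},{"dx":0,"dy":0,"dz":0,"rx":0,"ry":0,"rz":0},{"dx":0,"dy":0,"dz":0,"rx":0,"ry":0,"rz":0},{"dx":0,"dy":0,"dz":0,"rx":0,"ry":0,"rz":0},{"dx":0,"dy":0,"dz":0,"rx":0,"ry":0,"rz":0},{"dx":0,"dy":0,"dz":0,"rx":0,"ry":0,"rz":0},{"dx":0,"dy":0,"dz":0,"rx":0,"ry":0,"rz":0}]}}

```text
t: 27.05
tcp_pos: [0.5327, -0.0181, 0.1222]
tool_rot: [-0.111, 0.994, -0.0, 0.0]
force: [3.9, 0.0, 2.8]
finger_gap: 0.284
gripper_force: 40.2
```

Call:
{"api": "move_arm", "payload": {"targets": [{"dx":0,"dy":0,"dz":-0.015,"rx":0,"ry":0,"rz":0},{"dx":0,"dy":0,"dz":0,"rx":0,"ry":0,"rz":0},{"dx":0,"dy":0,"dz":0,"rx":0,"ry":0,"rz":0},{"dx":0,"dy":0,"dz":0,"rx":0,"ry":0,"rz":0},{"dx":0,"dy":0,"dz":0,"rx":0,"ry":0,"rz":0},{"dx":0,"dy":0,"dz":0,"rx":0,"ry":0,"rz":0},{"dx":0,"dy":0,"dz":0,"rx":0,"ry":0,"rz":0},{"dx":0,"dy":0,"dz":0,"rx":0,"ry":0,"rz":0},{"dx":0,"dy":0,"dz":0,"rx":0,"ry":0,"rz":0},{"dx":0,"dy":0,"dz":0,"rx":0,"ry":0,"rz":0}]}}

```text
t: 28.3
tcp_pos: [0.5328, -0.0181, 0.1221]
tool_rot: [-0.111, 0.994, -0.0, 0.0]
force: [3.3, 0.3, 6.0]
finger_gap: 0.291
gripper_force: 40.6
```

```bash
python3 - <<'E'
from h import *
s=sensors.sense(); print(s['t'],s['tcp_pos'],s['force'],s['finger_gap'])
a=cams.snapshot('wrist')[:,:,::-1]; sd=cams.snapshot('side')[:,:,::-1]; t=cams.snapshot('top')[:,:,::-1]
z=lambda i,f:cv2.resize(i,None,fx=f,fy=f,interpolation=cv2.INTER_CUBIC)
out=np.zeros((600,800,3),np.uint8); out[:300,:400]=z(a,400/560)[:300]; out[:400,400:]=z(sd[165:245,270:350],5); out[300:,:400]=z(t[180:255,260:360],4)
cv2.imwrite('pics/m6.png',out)
d=np.load('st.npz');O=d['O'];y=float(d['yaw']);X=np.array([np.cos(y),np.sin(y),0]);Y=np.array([-X[1],X[0],0])
ms=cams.camera_model('side')
for p in ([0,10,130],[0,10,150],[0,10,107],[0,10,138],[-35,-105,135]):
    q=O+X*p[0]*1e-3+Y*p[1]*1e-3+[0,0,p[2]*1e-3];u=proj(ms,q);print(p,(u[0]-270)*5+400,(u[1]-165)*5)
E
```

```text
28.3 [ 0.53276718 -0.01810137  0.12212946] [3.31300253 0.30517112 6.04684562] 0.2905098543191332
[0, 10, 130] 524.3276661331134 209.9311447071466
[0, 10, 150] 524.3229813646142 180.71747612187266
[0, 10, 107] 524.332958547738 242.93402348040473
[0, 10, 138] 524.3258015727727 198.3039644395737
[-35, -105, 135] 597.151158486656 102.4707815250494
```

View pics/m6.png

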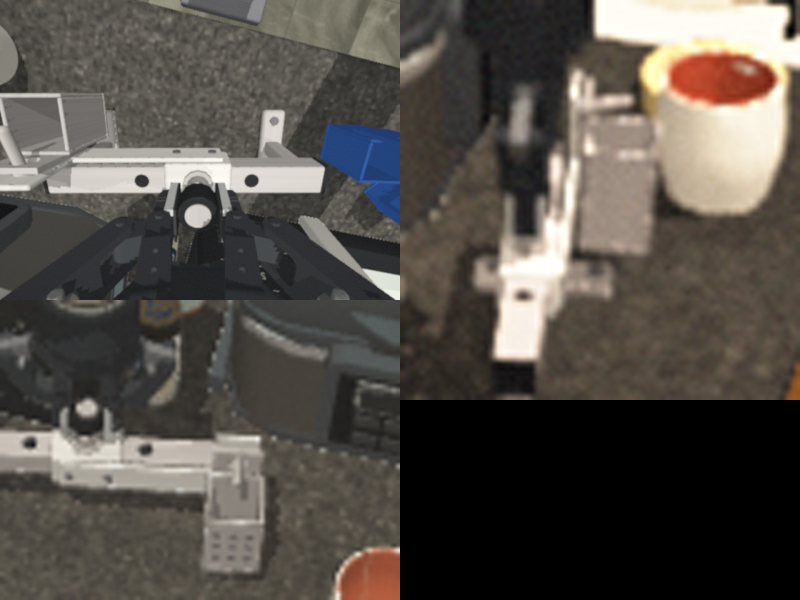

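The last picture shows the cup hanging on the peg (top view (235,525)). The start hole is empty at (30,443), the last hole is visible at (145,450), and the carriage sits over the middle hole with the knob between the fingers. The knob hit firm contact at the same height as when it was home before (z = 0.122), so the pin is down.

```bash
python3 -c "
from station import order
print(order.sign_off())"
```

```text
the job is handed in; nothing more can be done
None
```

The steel cup hangs on the peg, the carriage is in the next hole with the pin home, and the gripper still holds the knob. I handed the job in at about 28 s and got no verdict back.

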